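# Brace the ingredient jar and unscrew its cap

### The job

Set the square white jar, cap still screwed tight, fully home in the square blue-rimmed bracket fixed to the bench so that it cannot turn; then unscrew its orange cap anticlockwise (about a sixth to a fifth of a turn) and stop turning when the threads let go, with the black stripe on the cap pointing at the green dot on the jar. Lift the cap straight up and finish still holding it in the gripper, level and about 3 cm above the jar's open mouth, not turned any further, with the jar still home in the bracket. Leave the shaker, the bottle and the spatula where they are.

Things in the scene. Friction and masses are not known exactly. Their poses are not given: they have to be found in the camera images.
- jar: Loose square white plastic jar, 0.25 to 0.5 kg: body 66 x 66 mm, 72 mm high, flat shoulder, then a round neck 40 mm in diameter, its rim 90 mm above the underside. Origin: centre of the underside; z up; x and y square to the sides. Three short thread ledges on the neck. Standing free it would turn with the cap. It goes into the bracket in any of its four square positions.
- cap: Tight round orange screw cap, 58 mm in diameter, 27 mm high, 0.12 kg; turning takes roughly 0.3 to 0.7 N m (sprung liner inside). Origin: centre of its lower edge, 76 mm above the jar's underside when screwed on (top at 103 mm); z up, black stripe along +x. The upper 10 mm is solid: grip there across the diameter, at any yaw; the jar can be lifted and carried by the cap, and the cap re-gripped between turns.
- cap_mark (a point): Outer end of the black stripe on top of the cap, 25 mm from its axis along the cap's +x. Cap yaw relative to the jar starts at -0.50 to -0.10 rad; turned anticlockwise (from above) the cap is free from about 0.62 to 0.94 rad, best 0.785 rad (stripe towards the green dot), with a hard stop just beyond. Once free it may spring up 1 to 2 mm; the lugs clear the ledges after a 12 mm lift.
- jar_dot (a point): Green dot, 11 mm wide, on one corner of the jar's shoulder: 37 mm from the jar's axis, at 45 degrees between the jar's +x and +y, 72 mm above its underside. The cap is free when its stripe points this way.
- bracket: Aluminium bracket with a blue flared rim, fixed to the bench; base plate 120 x 92 mm, 8 mm thick. Square pocket 71 mm inside, floor 8 mm above the bench, straight walls to 42 mm above the bench, flare above them to 52 mm, where the mouth is about 82 mm wide. Origin: under the pocket's centre at bench level; z up; x and y square to the pocket walls.
- bracket_floor (a point): Centre of the pocket's floor, 8 mm above the bench: the centre of the jar's underside belongs here.
- shaker: Loose steel shaker, 62 mm in diameter, 96 mm high, origin under its centre. Not to be moved.
- bottle: Loose amber bottle with a black cap, 54 mm in diameter, 105 mm high, origin under its centre. Not to be moved.
- spatula: Loose spatula with a wooden handle lying on the bench along its own x, 230 mm long, 32 mm wide, 16 mm high. Not to be moved.
Not all that is in view belongs to the job. Several things have the shape of the cap; the one meant has the colours described above.

How it is judged:
By the outcome, as a careful person would: the job done as asked, in the order asked, and still so for the second after the job is handed in, while the arm keeps its last pose, push and grip.
It also fails if it takes over 58 s, if anything falls off the work surface, if the arm or the gripper's body presses on something with over 40 N, if the wrist force passes 120 N, or if a joint passes its speed limit or range.

### The arm

A 6-joint arm with a two-finger parallel gripper is mounted at the origin on the work surface. World frame = base frame: x ahead of the robot, y to its left, z up, the work surface at z = 0. Lengths are in mm, angles in rad, forces in N, time in s.
With the tool pointing down it reaches from about 350 to 775 mm from the base axis. Payload 7.3 kg.
Tool frame: the origin (TCP) lies on the mounting face of the last link; the fingertips stand 178 mm ahead of it and the grasp point (between the pads) lies 159 mm ahead of it (bot.grip_point_offset is the distance from the TCP to the grasp point, in mm); x points along the fingers, y is the direction in which the jaws open and shut, and the axes are right-handed (so a half turn about x gives the same grasp; the last joint's range is limited). The gripper opens to 92 mm and grips with 3 to 60 N. Pads are 19 mm wide; open, the fingers measure 130 mm over their backs; the gripper's body (75 mm by 190 mm) begins 47 mm behind the grasp point.
Start: joints at [-1.472, 0.342, 1.524, -0, 1.275, -0.146], TCP at [127.26, -509.345, 404.741] pointing down, gripper open.
Joint ranges: [-2.53, 2.53], [-0.77, 2.02], [0.04, 2.7], [-1, 4.14], [0.28, 2.66], [-3.11, 3.11]. Speed limits (rad/s): [2.57, 2.57, 3.14, 3.14, 3.14, 3.14].

### API

Orientations are given as [roll, pitch, yaw] about the fixed x, y, z axes, in that order (R = Rz(yaw) Ry(pitch) Rx(roll)).
In Python, from plant import bot gives the robot as it stands.
- The arm moves only by the tool arm_command, never from a script. Its argument "moves" is a list of rows, each a list of 5 numbers: the shift along the tool's x, y, z in cm, then the turn about the tool's x in degrees, then the opening, from 0 (shut) to 1 (fully open). A call has 1 to 10 rows; each row is the pose to reach, as a shift and turn from the pose measured when the call began, along the tool's axes at that moment; what a row does not reach only later rows make up. A row lasts 1/10 s, in which the tool goes at most 50 mm and 8.59 degrees, less where a joint would pass 70% of its speed; a pose out of reach is approached as far as the arm can. A call with a gripper value outside its range is refused whole. The fingers move at their own pace and stop on an object; the grip force is fixed at half the most. Time passes only in rows, so rows that repeat a pose let the fingers close. It gives the time, the measured TCP pose, the force and the opening at its end, in the units of the state.
- bot.get_obs(): the state, without advancing time (a new reading comes with each control period).
- bot.capture(name): name is "scene" or "top" or "wrist"; returns a dict with "frame" (480x640x3 uint8, blue, green, red), "K" (3x3 intrinsics, pixels), "origin" and "orientation" of the camera in the world; the wrist camera has in their place "T_tool_cam" (4x4, takes a point from camera to tool coordinates, whose origin is the TCP and whose axes are the tool frame's). Camera axes: x right, y down, z forward; pixel columns grow to the right and rows downward; lengths in mm; the calibration is good to about 2 mm. A picture is of the moment at which its call begins: read the wrist's pose just before it. There is no depth.
- bot.close_job(): hands the job in, once; it reports no verdict.
The state is a dict: "time": time; "joint_positions": joint angles; "dq": joint speeds; "tau": joint torques, N m; "tool_pos": TCP position; "tcp_rot": TCP orientation; "contact_force": force on the tool from outside, world axes, zero at the start; "moment": the same for the moment, N m; "grip_width": finger opening in mm.
Only numpy, scipy, OpenCV 4.12 (cv2) and the standard library are available. Lean on these libraries where they do the work, as an engineer would, in place of code of your own. Each camera call takes 0.05 s, during which the arm holds its last target.

## Working session

There is one attempt and no reset: what is moved stays moved. The work goes in short steps, Python scripts to look and compute and a tool call to move; the robot and the scene stay as the last step left them, time stands still between calls to the robot, and variables do not carry over. Pictures are saved under pics/ and viewed, and the job is handed in when it is done.

Besides the shell and the picture viewer there is one more tool, called as a command line: name --pt "numbers of a row" for each row, then --argument value for the rest. arm_command: Moves the arm, as the interface text tells. Its arguments: {"type":"object","properties":{"moves":{"type":"array"}},"required":["moves"]}

```bash
mkdir -p pics; ls
python3 - <<'E'
from plant import bot
import cv2
o=bot.get_obs();print({k:o[k] for k in('time','tool_pos','tcp_rot','contact_force','grip_width')},bot.grip_point_offset)
for n in('scene','top'):
    c=bot.capture(n);cv2.imwrite(f'pics/{n}0.png',c['frame']);print(n,c['K'],c['origin'],c['orientation'])
c=bot.capture('wrist');print(c['T_tool_cam'],c['K']);cv2.imwrite('pics/wrist0.png',c['frame'])
E
```

```text
pics
{'time': 0.0, 'tool_pos': array([ 127.26131809, -509.21007413,  404.05714401]), 'tcp_rot': array([-1.70508307,  1.56928827,  1.68130163]), 'contact_force': array([-0.655514  , -0.30772981, -0.50370136]), 'grip_width': 91.61855186495951} 159.20000000000002
scene [[582.42858181   0.         306.7649358 ]
 [  0.         582.42858181 241.17570844]
 [  0.           0.           1.        ]] [1205.56989578  256.69764313  909.81960161] [-2.46067413e+00 -1.24187129e-03  1.93219938e+00]
top [[474.81560275   0.         321.3112874 ]
 [  0.         474.81560275 234.59086314]
 [  0.           0.           1.        ]] [434.35963618  16.38506089 847.75784787] [-2.96731281  0.0342259  -1.57311315]
[[ 1.25162699e-03 -2.94282905e-01  9.55717534e-01  2.09092982e+01]
 [ 9.99999110e-01  8.08969389e-04 -1.06052257e-03  1.04837778e+00]
 [-4.61052568e-04  9.55718011e-01  2.94283656e-01 -8.11153313e+01]
 [ 0.00000000e+00  0.00000000e+00  0.00000000e+00  1.00000000e+00]] [[383.71722792   0.         318.57666346]
 [  0.         383.71722792 240.2237325 ]
 [  0.           0.           1.        ]]
```

View pics/scene0.png

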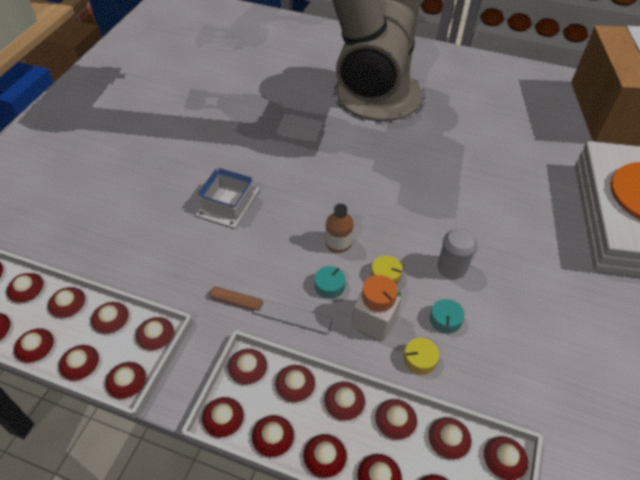

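View pics/top0.png

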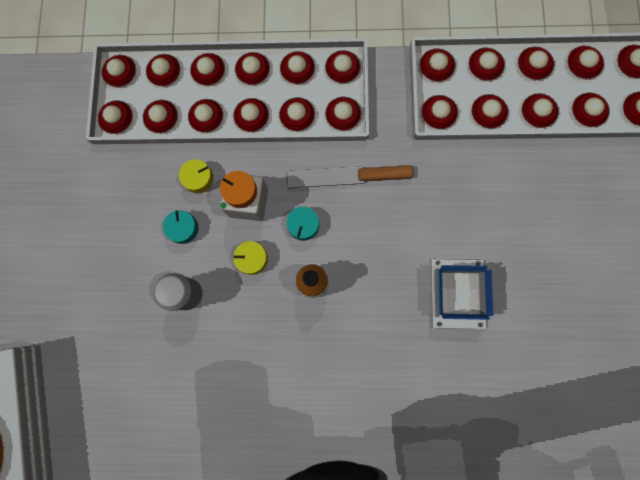

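View pics/wrist0.png

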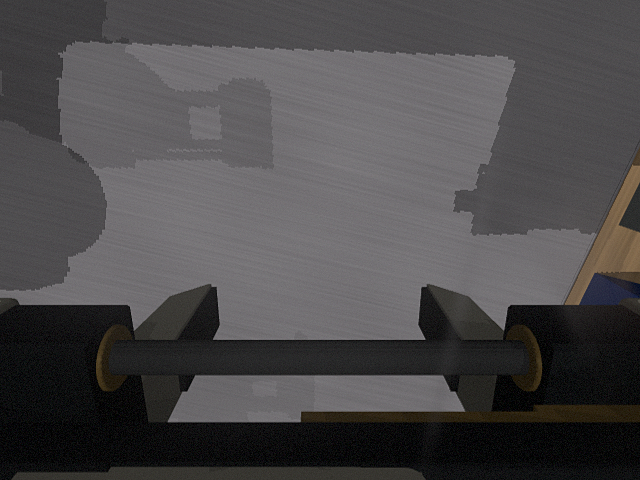

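The scene shows the orange cap on the white jar at scene (380,292) / top (239,189). Other cap shapes are yellow at top (195,176) and (250,257), and teal at (180,227) and (303,223). The orange disc at scene (635,190) lies on plates. Only the one at top (239,189) is orange, with a black stripe, on a white jar with a green dot at (223,206). The bracket is at top (465,293).

```bash
cat > h.py <<'E'
import numpy as np, cv2
from scipy.spatial.transform import Rotation as R
def cam(c,obs=None):
    if 'T_tool_cam' in c:
        T=np.eye(4);T[:3,:3]=R.from_euler('xyz',obs['tcp_rot']).as_matrix();T[:3,3]=obs['tool_pos'];T=T@c['T_tool_cam'];return c['K'],T[:3,:3],T[:3,3]
    o=np.array(c['orientation']);return c['K'],(R.from_euler('xyz',o).as_matrix() if o.size==3 else o),np.array(c['origin'])
def ray(C,p,z):
    K,r,t=C;d=r@np.linalg.solve(K,[p[0],p[1],1.]);return t+d*(z-t[2])/d[2]
def proj(C,X):
    K,r,t=C;q=K@(r.T@(np.asarray(X,float)-t));return q[:2]/q[2]
def rays(C,pts,z): return np.array([ray(C,p,z) for p in pts])
def mask(f,lo,hi): return cv2.inRange(cv2.cvtColor(f,cv2.COLOR_BGR2HSV),np.array(lo),np.array(hi))
def comps(m,amin=20):
    n,l,s,c=cv2.connectedComponentsWithStats(m)
    return [(s[i],c[i],l==i) for i in range(1,n) if s[i][4]>=amin]
E
python3 - <<'E'
from plant import bot
from h import *
for n in('top','scene'):
    c=bot.capture(n);C=cam(c);f=c['frame']
    for nm,lo,hi in(('orange',(5,170,120),(16,255,255)),('green',(50,90,40),(75,255,200)),('blue',(100,130,60),(125,255,255))):
        for s,ct,_ in comps(mask(f,lo,hi),8): print(n,nm,s,ct.round(1),ray(C,ct,{'orange':103,'green':72,'blue':52}[nm]).round(1))
    cx,cy=(239,189) if n=='top' else (380,292)
    cv2.imwrite(f'pics/{n}_jar.png',cv2.resize(f[cy-50:cy+50,cx-50:cx+50],(600,600),interpolation=cv2.INTER_CUBIC))
    cx,cy=(465,293) if n=='top' else (228,195)
    cv2.imwrite(f'pics/{n}_br.png',cv2.resize(f[cy-50:cy+50,cx-50:cx+50],(600,600),interpolation=cv2.INTER_CUBIC))
E
```

```text
top orange [220 171  35  33 859] [237.3 187.5] [644.7 178.5 103. ]
top orange [378 173   8   3  12] [381.9 174. ] [664.6 -57.1 103. ]
top green [221 203   5   6  23] [222.9 205.2] [622.9 209.   72. ]
top blue [438 266  55  54 847] [468.9 291.2] [ 477.8 -200.1   52. ]
scene orange [ 612  163   28   52 1044] [628.1 186.2] [245.6 558.8 103. ]
scene orange [364 275  33  29 701] [379.4 289.1] [647.1 176.5 103. ]
scene blue [   0   63   53   68 1980] [20.9 88.7] [ 357.6 -797.    52. ]
scene blue [213 172   4   4  11] [214.5 173.8] [ 453.9 -232.4   52. ]
scene blue [204 177  10  11  24] [209.  181.8] [ 479.  -232.6   52. ]
```

View pics/top_jar.png

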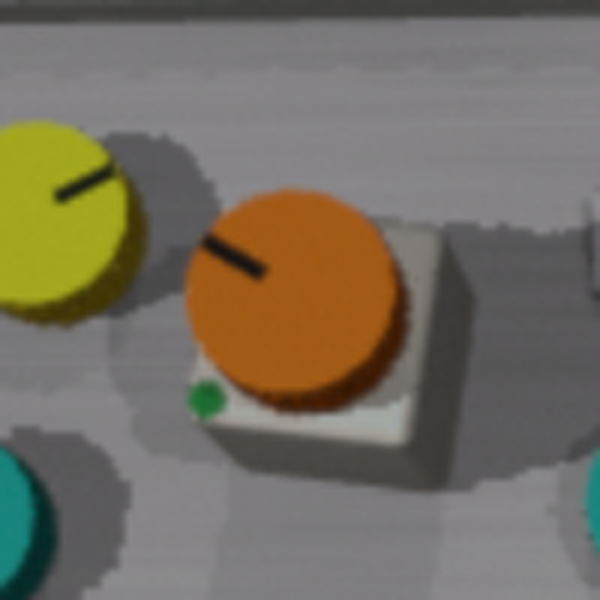

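View pics/top_br.png

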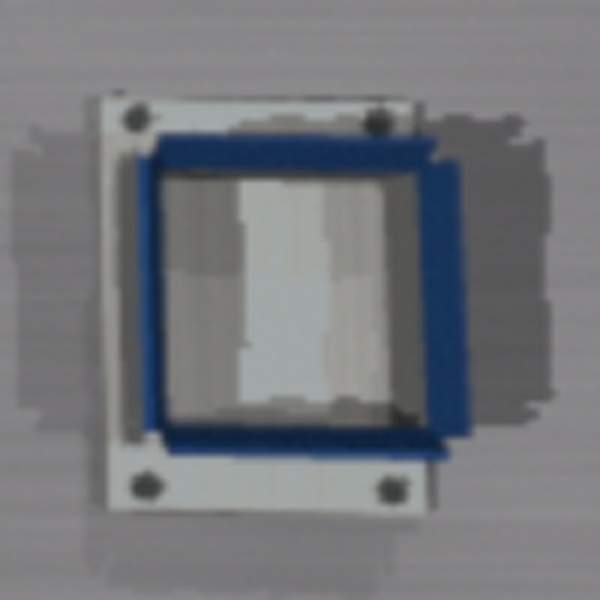

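View pics/scene_br.png

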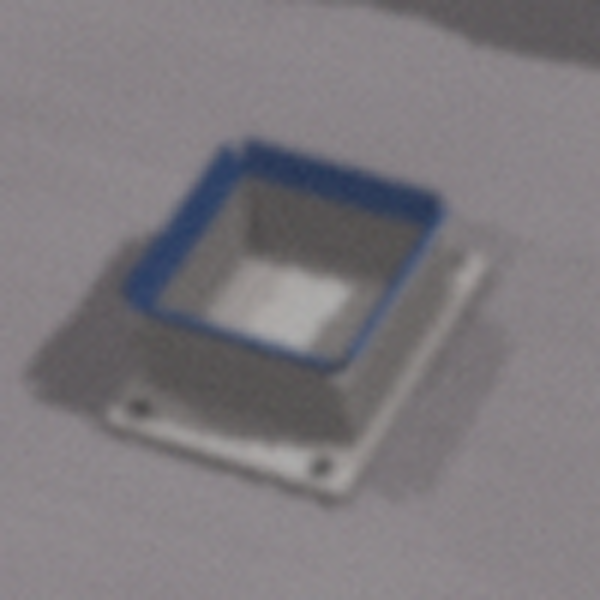

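Crop confirms it: orange cap with black stripe (outer end ~ crop (205,240)), white square jar, green dot at crop (207,400). The bracket crop shows four screws on the base plate and the blue rim.

Run:
```python
from plant import bot
from h import *
c=bot.capture('top');C=cam(c);f=c['frame']
# screws at z=8
sc=np.array([(136,117),(379,122),(393,490),(147,487)],float)/6+[415,243]-.5
W=rays(C,sc,8);print('screws',W.round(1).tolist(),W.mean(0).round(1))
for i in range(4):d=W[(i+1)%4]-W[i];print(np.linalg.norm(d).round(1),np.degrees(np.arctan2(d[1],d[0])).round(1))
pl=np.array([(100,100),(413,100),(425,512),(108,512)],float)/6+[415,243]-.5
W=rays(C,pl,8);print('plate',W.mean(0).round(1))
for i in range(4):d=W[(i+1)%4]-W[i];print(np.linalg.norm(d).round(1),np.degrees(np.arctan2(d[1],d[0])).round(1))
sh=np.array([(203,417),(410,442),(440,235)],float)/6+[189,139]-.5
W=rays(C,sh,72);print('shoulder',W.round(1).tolist(),((W[0]+W[2])/2).round(1))
for i in range(2):d=W[(i+1)]-W[i];print(np.linalg.norm(d).round(1),np.degrees(np.arctan2(d[1],d[0])).round(1))
e=np.array([(205,240),(265,272),(292,295)],float)/6+[189,139]-.5
W=rays(C,e,103);print(W.round(1));d=W[0]-W[1];print('stripe',np.degrees(np.arctan2(d[1],d[0])))
cs=bot.capture('scene');S=cam(cs)
# scene screws
q=np.array([(143,407),(322,467)],float)/6+[178,145]-.5
print('scene screws',rays(S,q,8).round(1))
o=bot.get_obs();print(R.from_euler('xyz',o['tcp_rot']).as_matrix().round(3),o['tool_pos'])
```

```text
screws [[531.6, -159.6, 8.0], [529.6, -230.2, 8.0], [423.7, -227.9, 8.0], [424.7, -158.0, 8.0]] [ 477.4 -193.9    8. ]
70.6 -91.6
106.0 178.8
69.9 89.2
106.9 -0.9
plate [ 477.  -193.2    8. ]
91.1 -90.4
118.7 178.2
90.1 89.9
119.1 -1.3
shoulder [[618.1, 209.8, 72.0], [610.3, 151.0, 72.0], [670.4, 143.8, 72.0]] [644.2 176.8  72. ]
59.2 -97.6
60.5 -6.9
[[660.3 203.2 103. ]
 [651.1 186.4 103. ]
 [644.5 178.8 103. ]]
stripe 61.13558272850054
scene screws [[ 527.2 -232.4    8. ]
 [ 530.2 -162.8    8. ]]
[[-0.     0.242 -0.97 ]
 [ 0.    -0.97  -0.242]
 [-1.    -0.    -0.   ]] [ 127.26453267 -509.31963647  404.59384757]
```

View pics/scene_jar.png

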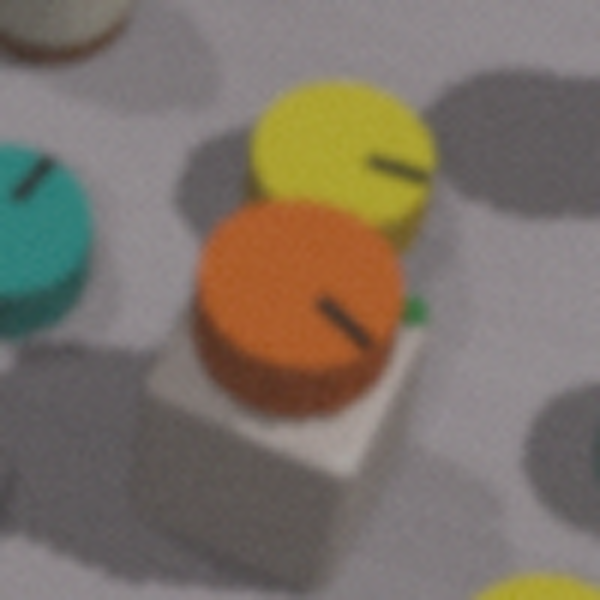

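The scene and top views agree on the bracket to about 2–3 mm. The measured plate is 119 x 91 mm against a nominal 120 x 92. The dot is 38 mm from the axis against 37. Next is a wrist view over the bracket before fetching the jar.

arm_command --pt "0 -22 -41.5 0 1" --pt "0 -22 -41.5 0 1" --pt "0 -22 -41.5 0 1" --pt "0 -22 -41.5 0 1" --pt "0 -22 -41.5 0 1" --pt "0 -22 -41.5 0 1" --pt "0 -22 -41.5 0 1" --pt "0 -22 -41.5 0 1" --pt "0 -22 -41.5 0 1" --pt "0 -22 -41.5 0 1"

```text
time: 1.35
tool_pos: [478.8, -192.3, 404.6]
tcp_rot: [-2.553, 1.569, 0.837]
contact_force: [-0.3, -1.2, -0.0]
grip_width: 91.8
```

arm_command --pt "0 0 0 0 1" --pt "0 0 0 0 1"

```text
time: 1.55
tool_pos: [478.9, -192.0, 404.4]
tcp_rot: [-2.198, 1.57, 1.193]
contact_force: [-0.1, -0.3, 0.2]
grip_width: 91.9
```

Run:
```python
from plant import bot
from h import *
o=bot.get_obs();c=bot.capture('wrist');cv2.imwrite('pics/w1.png',c['frame']);np.savez('w1.npz',K=c['K'],T=c['T_tool_cam'],p=o['tool_pos'],r=o['tcp_rot'])
print(o['time'],o['tool_pos'],o['tcp_rot'],o['dq'].round(3),o['joint_positions'].round(3))
```

```text
1.55 [ 478.86716618 -191.98296348  404.42971725] [-2.19816116  1.5697515   1.19316431] [-0.037 -0.009  0.011 -0.006  0.002 -0.003] [-5.300e-01  3.260e-01  1.549e+00  1.000e-03  1.267e+00  7.910e-01]
```

View pics/w1.png

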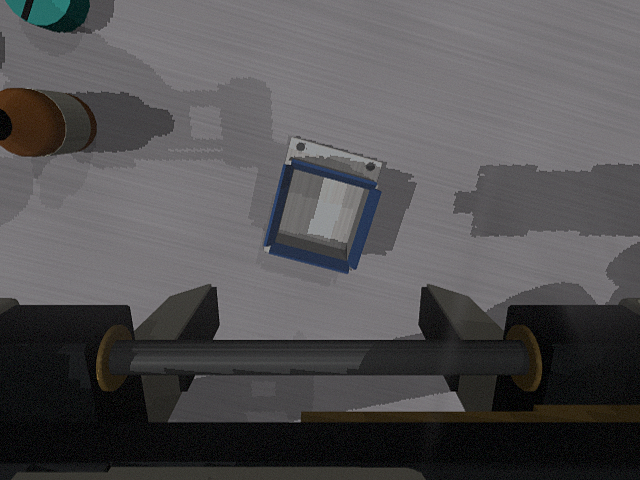

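Run:
```python
import cv2
f=cv2.imread('pics/w1.png')
cv2.imwrite('pics/w1c.png',cv2.resize(f[130:280,250:400],(600,600),interpolation=cv2.INTER_CUBIC))
f=cv2.imread('pics/top0.png')
```

```text
(no output)
```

View pics/w1c.png

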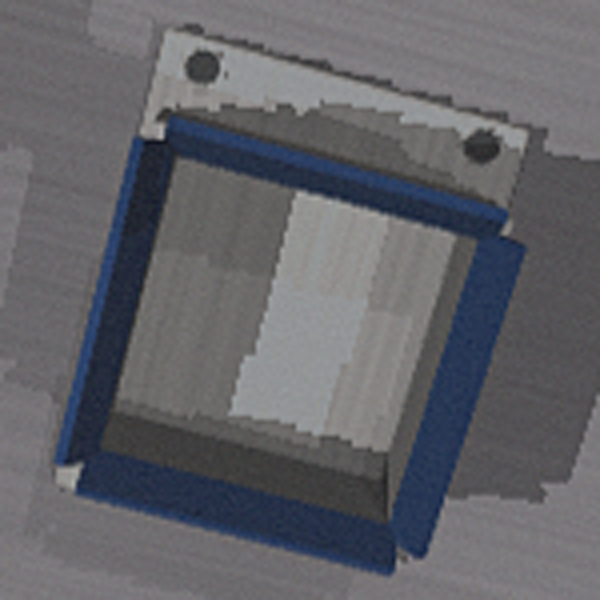

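Run:
```python
from plant import bot
from h import *
d=np.load('w1.npz');C=cam({'T_tool_cam':d['T'],'K':d['K']},{'tcp_rot':d['r'],'tool_pos':d['p']})
def rep(n,W):
    e=np.roll(W,-1,0)-W
    print(n,W.mean(0).round(1),'len',np.linalg.norm(e,axis=1).round(1),'ang',(np.degrees(np.arctan2(e[:,1],e[:,0]))).round(1))
def li(a,b): return np.cross(np.r_[a,1.],np.r_[b,1.])
def X(l,m): p=np.cross(l,m);return p[:2]/p[2]
off=np.array([250,130])-.5+.125
w=lambda P:np.array(P,float)/4+off
rep('w in42',rays(C,w([(177,153),(476,236),(390,521),(103,450)]),42))
L=[li(*w(p)) for p in([(138,140),(62,465)],[(165,115),(508,212)],[(523,245),(425,555)],[(78,492),(392,573)])]
rep('w out52',rays(C,[X(L[i],L[(i+1)%4]) for i in range(4)],52))
print('w screws',rays(C,w([(203,67),(482,146)]),8).round(1))
c=bot.capture('top');T=cam(c)
t=lambda P:np.array(P,float)/6+np.array([415,243])-.5
rep('t in42',rays(T,t([(163,174),(413,171),(427,427),(165,425)]),42))
L=[li(*t(p)) for p in([(140,158),(150,430)],[(160,134),(435,140)],[(457,162),(470,435)],[(165,448),(445,458)])]
rep('t out52',rays(T,[X(L[i],L[(i+1)%4]) for i in range(4)],52))
```

```text
w in42 [ 479.1 -194.8   42. ] len [69.  70.  69.6 71. ] ang [-91.1 179.7  89.7  -0.8]
w out52 [ 479. -195.   52.] len [86.1 86.9 85.8 87.3] ang [-91.3 179.4  89.   -0.4]
w screws [[ 532.  -160.8    8. ]
 [ 530.7 -230.5    8. ]]
t in42 [ 476.6 -193.2   42. ] len [69.5 70.8 71.7 69.6] ang [-89.6 179.6  89.4  -2.2]
t out52 [ 477.4 -194.    52. ] len [87.1 86.9 86.4 86.1] ang [-91.6 179.1  87.8  -0.5]
```

arm_command --pt "0 -31.7 -25.2 0 1" --pt "0 -31.7 -25.2 0 1" --pt "0 -31.7 -25.2 0 1" --pt "0 -31.7 -25.2 0 1" --pt "0 -31.7 -25.2 0 1" --pt "0 -31.7 -25.2 0 1" --pt "0 -31.7 -25.2 0 1" --pt "0 -31.7 -25.2 0 1" --pt "0 -31.7 -25.2 0 1" --pt "0 -31.7 -25.2 0 1"

```text
time: 2.65
tool_pos: [645.2, 175.8, 404.2]
tcp_rot: [-0.447, 1.57, 2.943]
contact_force: [-0.5, -0.0, 0.2]
grip_width: 91.7
```

arm_command --pt "0 0 0 0 1" --pt "0 0 0 0 1"

```text
time: 2.85
tool_pos: [645.1, 173.5, 404.5]
tcp_rot: [0.193, 1.57, -2.704]
contact_force: [0.2, -1.1, -0.9]
grip_width: 91.5
```

Run:
```python
from plant import bot
from h import *
o=bot.get_obs();c=bot.capture('wrist');f=c['frame'];C=cam(c,o)
print(o['time'],o['tool_pos'],R.from_euler('xyz',o['tcp_rot']).as_matrix().round(4),o['joint_positions'].round(3))
u,v=proj(C,[645,178,90]).astype(int);print(u,v)
x0,y0=max(u-75,0),max(v-75,0);g=f[y0:y0+150,x0:x0+150];print(x0,y0)
cv2.imwrite('pics/w2.png',f);cv2.imwrite('pics/w2c.png',cv2.resize(g,None,fx=4,fy=4,interpolation=cv2.INTER_CUBIC))
for nm,lo,hi,z in(('orange',(5,170,60),(16,255,255),103),('green',(50,90,40),(75,255,200),72)):
    for s,ct,m in comps(mask(f,lo,hi),8): print(nm,s,ct.round(1),ray(C,ct,z).round(1))
```

```text
2.85 [645.10050029 173.53259117 404.50327568] [[-7.000e-04  2.425e-01 -9.701e-01]
 [-3.000e-04 -9.701e-01 -2.425e-01]
 [-1.000e+00  2.000e-04  8.000e-04]] [ 0.148  0.616  1.075 -0.     1.452  1.474]
312 227
237 152
orange [ 275  188   75   77 4018] [313.1 228.9] [647.7 177.7 103. ]
orange [368 375  52  33 717] [390.7 388. ] [524.9  78.1 103. ]
green [267 232  10  11  82] [271.3 237.2] [623.5 208.6  72. ]
```

View pics/w2c.png

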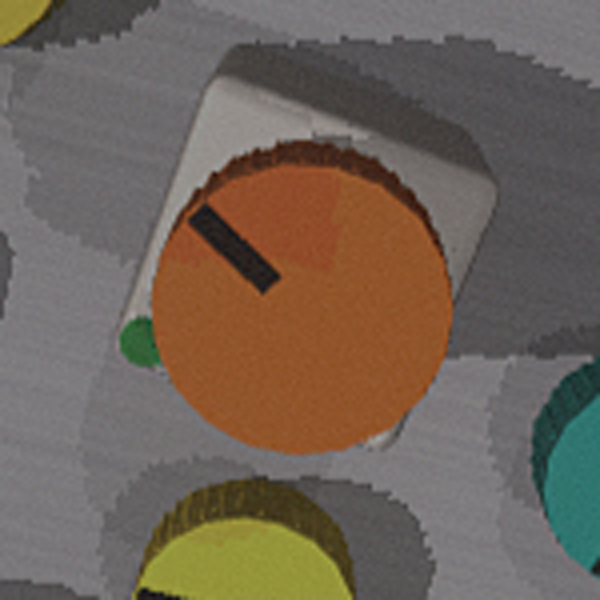

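Run:
```python
from plant import bot
from h import *
o=bot.get_obs();c=bot.capture('wrist');f=c['frame'];C=cam(c,o)
w=lambda P:np.array(P,float)/4+np.array([237,152])-.375
a=lambda d:np.degrees(np.arctan2(d[1],d[0])).round(1)
W=rays(C,w([(303,309),(153,309),(452,309),(303,455),(303,165)]),103);print(W.round(1).tolist(),np.linalg.norm(W[1]-W[2]),np.linalg.norm(W[3]-W[4]))
S=rays(C,w([(198,212),(270,285)]),103);print('stripe',a(S[0]-S[1]),a(S[0]-W[0]),np.linalg.norm(S[0]-W[0]))
for p in([(205,105),(135,285)],[(495,205),(405,425)],[(245,82),(465,163)]):
    q=rays(C,w(p),72);print(a(q[1]-q[0]),q.round(1).tolist())
D=ray(C,w([(147,342)])[0],72);print('dot',D,a(D-W[0]),np.linalg.norm((D-W[0])[:2]))
```

```text
[[647.6, 178.4, 103.0], [640.7, 206.0, 103.0], [654.5, 151.0, 103.0], [618.9, 171.4, 103.0], [674.3, 185.0, 103.0]] 56.70642750190587 57.10550653836657
stripe 57.4 60.2 26.987799160137786
171.6 [[675.9, 206.3, 72.0], [635.6, 212.3, 72.0]]
173.7 [[670.4, 143.8, 72.0], [619.3, 149.4, 72.0]]
-96.1 [[682.4, 199.5, 72.0], [677.3, 152.1, 72.0]]
dot [624.03432333 207.24438134  72.        ] 129.3 37.20354791300973
```

arm_command --pt "0 -0.4 -0.3 0 1" --pt "4 -0.4 -0.3 0 1" --pt "8 -0.4 -0.3 0 1" --pt "8 -0.4 -0.3 0 1"

```text
time: 3.35
tool_pos: [645.7, 178.2, 318.9]
tcp_rot: [-0.09, 1.559, -2.986]
contact_force: [0.1, 0.4, -0.3]
grip_width: 91.9
```

Run:
```python
from plant import bot
from h import *
o=bot.get_obs();print(o['time'],o['tool_pos'])
M=R.from_euler('xyz',o['tcp_rot']).as_matrix()
print((M.T@(np.array([647.3,178.2,257])-o['tool_pos'])/10).round(2))
```

```text
3.35 [645.67404462 178.16720267 318.88514789]
[ 6.19  0.04 -0.23]
```

arm_command --pt "2 0 -0.2 0 1" --pt "4 0 -0.2 0 1" --pt "5.5 0 -0.2 0 1" --pt "6.2 0 -0.2 0 1" --pt "6.2 0 -0.2 0 1" --pt "6.2 0 -0.2 0 1"

```text
time: 3.95
tool_pos: [647.4, 178.6, 258.6]
tcp_rot: [-0.087, 1.561, -2.984]
contact_force: [0.2, -0.5, 0.7]
grip_width: 91.8
```

```bash
cat > st.py <<'E'
import sys
from plant import bot
from h import *
o=bot.get_obs();M=R.from_euler('xyz',o['tcp_rot']).as_matrix()
print('t',o['time'],'pos',o['tool_pos'].round(1),'F',o['contact_force'].round(1),'M',o['moment'].round(2),'w',round(float(o['grip_width']),1),'yaw(y)',np.degrees(np.arctan2(M[1,1],M[0,1])).round(2),'x',M[:,0].round(4),'j',np.round(o['joint_positions'],3))
if len(sys.argv)>3: print('move cm',(M.T@(np.array([float(v) for v in sys.argv[1:4]])-o['tool_pos'])/10).round(2))
E
python3 st.py 647.3 178.2 257
python3 - <<'E'
from plant import bot
import cv2
cv2.imwrite('pics/w3.png',bot.capture('wrist')['frame'])
E
```

```text
t 3.95 pos [647.4 178.6 258.6] F [ 0.2 -0.5  0.7] M [-0.02 -0.05  0.01] w 91.8 yaw(y) -75.97 x [-0.0093 -0.0015 -1.    ] j [ 0.155  0.74   1.253 -0.     1.158  1.481]
move cm [0.16 0.04 0.02]
```

View pics/w3.png

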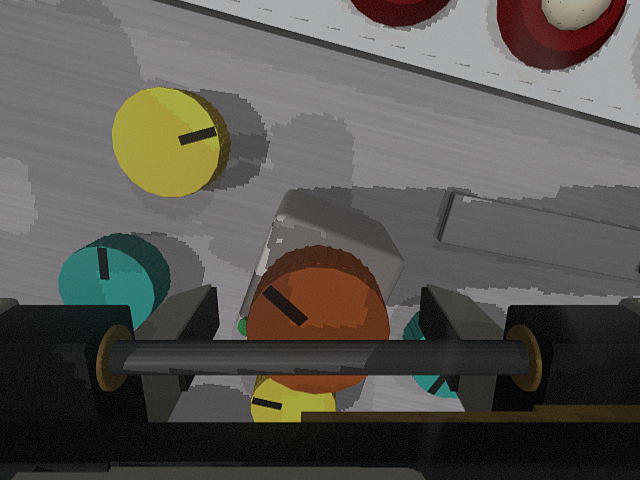

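The cap is centred between the open fingers (cap about px (318,318), fingers at 215 and 425). Closing now.

arm_command --pt "0.2 0 0 0 0.7" --pt "0.2 0 0 0 0.4" --pt "0.2 0 0 0 0" --pt "0.2 0 0 0 0" --pt "0.2 0 0 0 0" --pt "0.2 0 0 0 0" --pt "0.2 0 0 0 0" --pt "0.2 0 0 0 0" --pt "0.2 0 0 0 0"

```text
time: 4.9
tool_pos: [647.3, 178.8, 256.7]
tcp_rot: [-0.115, 1.562, -3.012]
contact_force: [-0.9, 2.0, 0.9]
grip_width: 57.5
```

```bash
python3 st.py 647.3 178.2 257
```

```text
t 4.9 pos [647.3 178.8 256.7] F [-0.9  2.   0.9] M [0.31 0.06 0.07] w 57.5 yaw(y) -75.96 x [-0.009  -0.0012 -1.    ] j [0.155 0.742 1.255 0.    1.154 1.481]
move cm [-0.03  0.05  0.01]
```

arm_command --pt "-0.5 0 0 0 0" --pt "-1.5 0 0 0 0" --pt "-3 0 0 0 0" --pt "-5 0 0 0 0" --pt "-7.5 0 0 0 0" --pt "-10 0 0 0 0" --pt "-12 0 0 0 0" --pt "-13 0 0 0 0" --pt "-13 0 0 0 0" --pt "-13 0 0 0 0"

```text
time: 5.9
tool_pos: [648.3, 178.8, 385.6]
tcp_rot: [-0.101, 1.56, -2.998]
contact_force: [0.3, 0.8, -4.9]
grip_width: 57.1
```

```bash
python3 st.py 478.3 -194.8 390
python3 - <<'E'
from plant import bot
import cv2
cv2.imwrite('pics/w4.png',bot.capture('wrist')['frame'])
E
```

```text
t 5.9 pos [648.3 178.8 385.6] F [ 0.3  0.8 -4.9] M [ 0.03 -0.09  0.02] w 57.1 yaw(y) -75.97 x [-0.0108 -0.0016 -0.9999] j [0.155 0.638 1.085 0.    1.429 1.481]
move cm [-0.2  32.12 25.55]
```

View pics/w4.png

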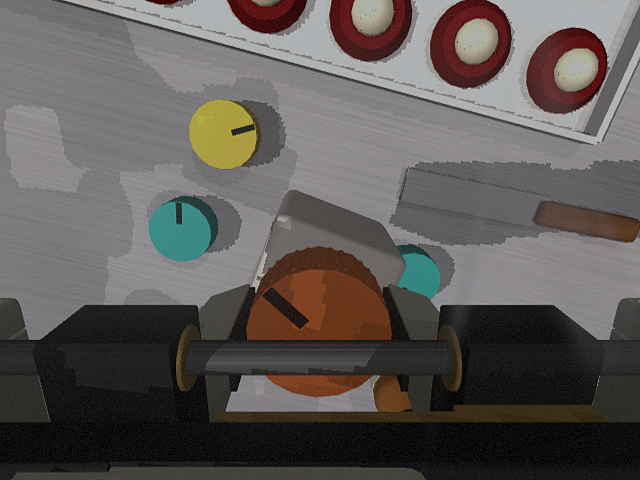

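arm_command --pt "-0.5 0.5 0.4 0 0" --pt "-1 1.9 1.5 -1 0" --pt "-1.5 4.3 3.5 -2 0" --pt "-2 7.2 5.8 -3 0" --pt "-2 10.1 8.1 -4 0" --pt "-2 12.8 10.2 -5 0" --pt "-2 14.7 11.8 -6 0" --pt "-2 16 12.8 -6 0" --pt "-2 16 12.8 -6 0" --pt "-2 16 12.8 -6 0"

```text
time: 6.95
tool_pos: [563.3, -7.4, 406.3]
tcp_rot: [-0.256, 1.559, -3.049]
contact_force: [-0.0, -0.1, -4.9]
grip_width: 57.1
```

```bash
python3 st.py 478.3 -194.8 390
```

```text
t 6.95 pos [563.3  -7.4 406.3] F [-0.  -0.1 -4.9] M [ 0.01 -0.12 -0.02] w 57.1 yaw(y) -70.02 x [-0.0117 -0.0011 -0.9999] j [-0.148  0.414  1.409 -0.003  1.33   1.074]
move cm [ 1.75 14.71 14.37]
```

arm_command --pt "0 0.5 0.5 0 0" --pt "0 1.8 1.8 0 0" --pt "0.5 4 3.9 0 0" --pt "1 6.6 6.4 0 0" --pt "1.5 9.3 9 0 0" --pt "2 11.8 11.4 0 0" --pt "3 13.5 13.2 0 0" --pt "4 14.7 14.3 0 0" --pt "4 14.7 14.3 0 0" --pt "4 14.7 14.3 0 0"

```text
time: 7.95
tool_pos: [478.9, -194.2, 367.5]
tcp_rot: [-0.309, 1.559, -3.102]
contact_force: [1.1, -0.0, -4.4]
grip_width: 57.2
```

```bash
python3 st.py 478.8 -194.4 330
python3 - <<'E'
from plant import bot
import cv2,numpy as np
a=bot.capture('wrist')['frame'];b=bot.capture('top')['frame'];c=bot.capture('scene')['frame']
cv2.imwrite('pics/w5.png',a);cv2.imwrite('pics/t5.png',b);cv2.imwrite('pics/s5.png',c)
m=np.hstack([cv2.resize(b[220:370,390:540],(400,400),interpolation=cv2.INTER_CUBIC),cv2.resize(c[100:250,150:300],(400,400),interpolation=cv2.INTER_CUBIC)])
cv2.imwrite('pics/m5.png',m)
E
```

```text
t 7.95 pos [ 478.9 -194.2  367.5] F [ 1.1 -0.  -4.4] M [ 0.01 -0.04  0.03] w 57.2 yaw(y) -70.03 x [-1.180e-02 -5.000e-04 -9.999e-01] j [-0.532  0.363  1.601 -0.007  1.187  0.693]
move cm [ 3.75  0.03 -0.02]
```

View pics/m5.png

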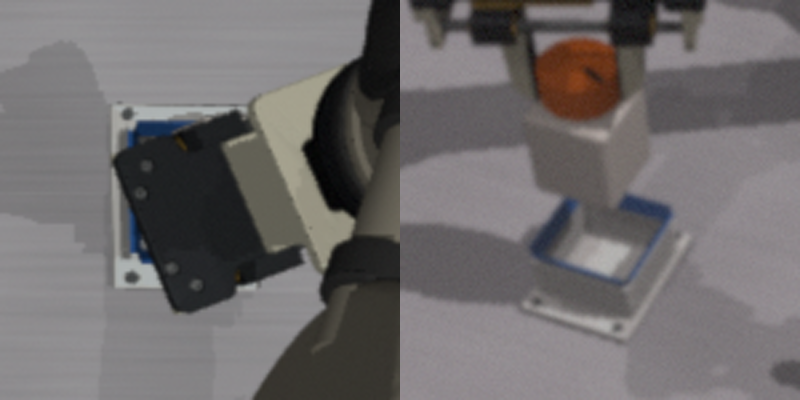

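View pics/w5.png

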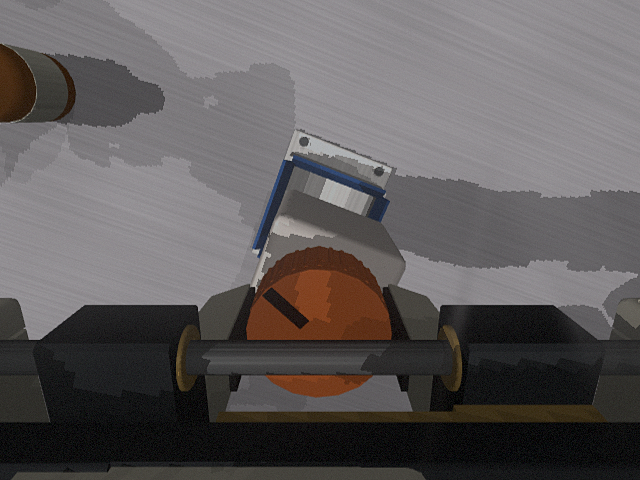

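Run:
```python
import cv2
f=cv2.imread('pics/w5.png')
cv2.imwrite('pics/w5c.png',cv2.resize(f[125:285,245:415],None,fx=4,fy=4,interpolation=cv2.INTER_CUBIC))
```

```text
(no output)
```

View pics/w5c.png

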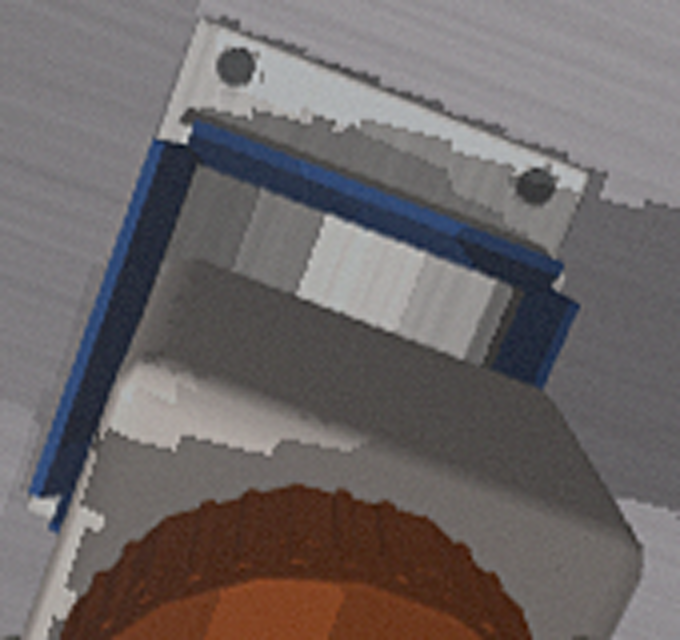

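Run:
```python
from plant import bot
from h import *
o=bot.get_obs();c=bot.capture('wrist');C=cam(c,o)
w=lambda P:np.array(P,float)/4+np.array([245,125])-.375
a=lambda d:np.degrees(np.arctan2(d[1],d[0])).round(1)
for n,p,z in(('jar bottom front',[(200,264),(535,383)],111),('rim',[(200,125),(560,265)],52),('in42',[(197,167),(520,288)],42),('screws',[(236,67),(537,186)],8),('shoulder front',[(160,360),(620,530)],183)):
    q=rays(C,w(p),z);print(n,a(q[1]-q[0]),q.round(1).tolist(),q.mean(0).round(1))
```

```text
jar bottom front -89.7 [[509.7, -166.9, 111.0], [510.0, -222.9, 111.0]] [ 509.9 -194.9  111. ]
rim -90.9 [[523.2, -158.4, 52.0], [522.0, -232.3, 52.0]] [ 522.6 -195.4   52. ]
in42 -90.3 [[514.2, -160.2, 42.0], [513.8, -228.9, 42.0]] [ 514.  -194.5   42. ]
screws -91.0 [[532.5, -160.4, 8.0], [531.3, -230.6, 8.0]] [ 531.9 -195.5    8. ]
shoulder front -90.9 [[512.2, -166.3, 183.0], [511.4, -221.4, 183.0]] [ 511.8 -193.9  183. ]
```

arm_command --pt "0.5 0.05 -0.1 0 0" --pt "1.5 0.05 -0.1 0 0" --pt "3 0.05 -0.15 0 0" --pt "4.5 0.05 -0.2 0 0" --pt "5.5 0.05 -0.2 0 0" --pt "6 0.05 -0.2 0 0" --pt "6 0.05 -0.2 0 0" --pt "6 0.05 -0.2 0 0"

```text
time: 8.95
tool_pos: [480.7, -193.6, 308.3]
tcp_rot: [-0.182, 1.56, -2.973]
contact_force: [0.6, 0.1, -5.1]
grip_width: 57.1
```

```bash
python3 st.py 480.2 -194.5 264.7;  python3 - <<'E'
from plant import bot
import cv2,numpy as np
a=bot.capture('wrist')['frame'];c=bot.capture('scene')['frame']
m=np.hstack([cv2.resize(a[125:285,245:405],(400,400),interpolation=cv2.INTER_CUBIC),cv2.resize(c[120:220,180:280],(400,400),interpolation=cv2.INTER_CUBIC)])
cv2.imwrite('pics/m6.png',m)
E
```

```text
t 8.95 pos [ 480.7 -193.6  308.3] F [ 0.6  0.1 -5.1] M [-0.    0.01 -0.01] w 57.1 yaw(y) -69.94 x [-0.0102 -0.0017 -0.9999] j [-0.529  0.431  1.677 -0.008  1.041  0.696]
move cm [4.36 0.08 0.04]
```

View pics/m6.png

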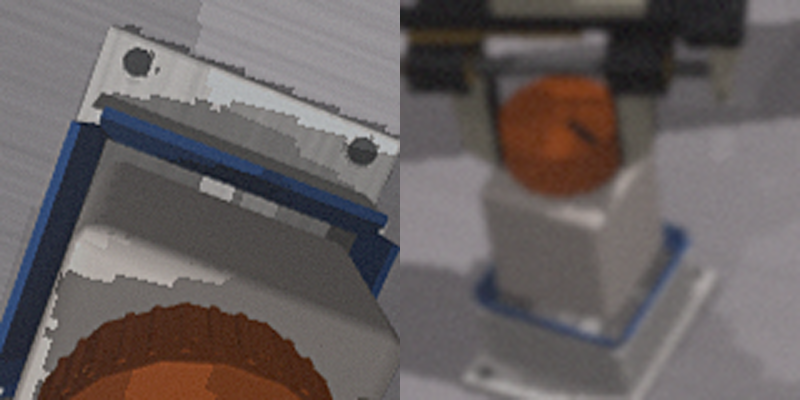

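Jar underside is inside the flare. Lowering slowly.

arm_command --pt "0.3 0.08 0.02 0 0" --pt "0.7 0.08 0.02 0 0" --pt "1.1 0.08 0.02 0 0" --pt "1.5 0.08 0.02 0 0" --pt "1.9 0.08 0.02 0 0" --pt "2.2 0.08 0.02 0 0" --pt "2.2 0.08 0.02 0 0"

```text
time: 9.75
tool_pos: [480.5, -194.4, 286.0]
tcp_rot: [-0.204, 1.56, -2.996]
contact_force: [0.2, -0.3, -4.6]
grip_width: 57.5
```

```bash
python3 st.py 480.2 -194.5 264.7
```

```text
t 9.75 pos [ 480.5 -194.4  286. ] F [ 0.2 -0.3 -4.6] M [-0.05 -0.05 -0.05] w 57.5 yaw(y) -69.94 x [-0.0106 -0.0016 -0.9999] j [-0.531  0.46   1.702 -0.008  0.987  0.694]
move cm [2.13 0.   0.01]
```

Underside is about 29 mm above the bench, inside the walls, with no side force.

arm_command --pt "0.4 0 0 0 0" --pt "0.8 0 0 0 0" --pt "1.2 0 0 0 0" --pt "1.6 0 0 0 0" --pt "1.8 0 0 0 0" --pt "2 0 0 0 0" --pt "2 0 0 0 0"

```text
time: 10.45
tool_pos: [480.2, -194.4, 265.8]
tcp_rot: [-0.232, 1.56, -3.024]
contact_force: [0.1, -0.2, -4.4]
grip_width: 57.4
```

```bash
python3 st.py 480.2 -194.5 264.7
```

```text
t 10.45 pos [ 480.2 -194.4  265.8] F [ 0.1 -0.2 -4.4] M [-0.02 -0.08 -0.03] w 57.4 yaw(y) -69.94 x [-0.011  -0.0013 -0.9999] j [-0.531  0.488  1.724 -0.008  0.939  0.695]
move cm [0.11 0.01 0.  ]
```

arm_command --pt "0.1 0 0 0 0" --pt "0.2 0 0 0 0" --pt "0.2 0 0 0 0"

```text
time: 10.75
tool_pos: [480.3, -194.3, 264.6]
tcp_rot: [-0.186, 1.56, -2.977]
contact_force: [-2.3, 0.9, 2.7]
grip_width: 57.4
```

```bash
python3 st.py 480.2 -194.5 264.7
```

```text
t 10.75 pos [ 480.3 -194.3  264.6] F [-2.3  0.9  2.7] M [ 0.18  0.33 -0.  ] w 57.4 yaw(y) -69.93 x [-0.0102 -0.0017 -0.9999] j [-0.531  0.489  1.725 -0.008  0.935  0.695]
move cm [-0.01  0.01  0.01]
```

The jar is on the floor at the expected height (264.6 against 264.7). I'll release, take a wrist look at the seating and cap angle, and re-grip centred.

arm_command --pt "0 0 0 0 0.5" --pt "0 0 0 0 1" --pt "0 0 0 0 1" --pt "0 0 0 0 1" --pt "0 0 0 0 1" --pt "-1.5 0 0 0 1" --pt "-5 0 0 0 1" --pt "-9 0 0 0 1" --pt "-12 0 0 0 1"

```text
time: 11.65
tool_pos: [481.6, -194.2, 387.0]
tcp_rot: [-0.033, 1.562, -2.825]
contact_force: [-0.9, -0.7, 0.1]
grip_width: 91.9
```

arm_command --pt "-0.5 0 0 0 1" --pt "-0.5 0 0 0 1" --pt "-0.5 0 0 0 1"

```text
time: 11.95
tool_pos: [481.3, -194.0, 390.7]
tcp_rot: [-0.19, 1.56, -2.981]
contact_force: [-0.6, -0.2, -0.6]
grip_width: 91.4
```

```bash
python3 st.py 480.2 -194.5 264.7;  python3 - <<'E'
from plant import bot
from h import *
o=bot.get_obs();c=bot.capture('wrist');f=c['frame'];C=cam(c,o)
u,v=proj(C,[478.3,-194.8,100]).astype(int)
x0,y0=u-80,v-80;print(x0,y0)
cv2.imwrite('pics/w7.png',f);cv2.imwrite('pics/w7c.png',cv2.resize(f[y0:y0+160,x0:x0+160],None,fx=4,fy=4,interpolation=cv2.INTER_CUBIC)[:600])
E
```

```text
t 11.95 pos [ 481.3 -194.   390.7] F [-0.6 -0.2 -0.6] M [ 0.03  0.03 -0.02] w 91.4 yaw(y) -69.93 x [-0.0102 -0.0017 -0.9999] j [-0.529  0.345  1.56  -0.007  1.244  0.694]
move cm [ 1.26e+01  3.00e-02 -1.00e-02]
237 157
```

View pics/w7c.png

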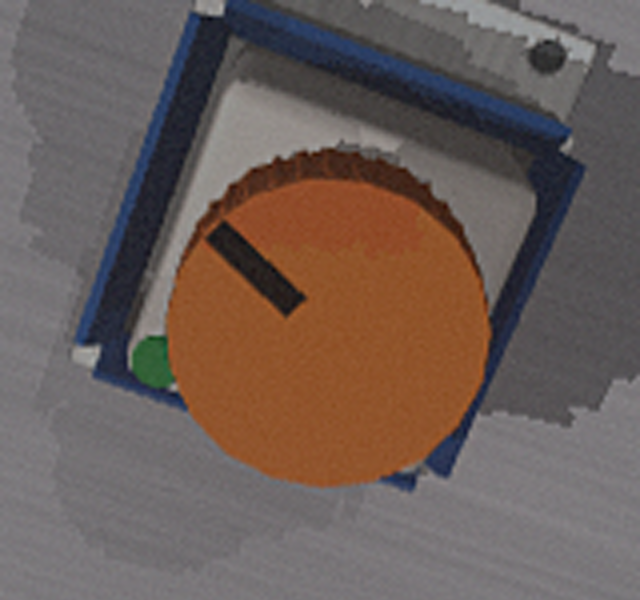

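Run:
```python
from plant import bot
from h import *
o=bot.get_obs();c=bot.capture('wrist');C=cam(c,o)
w=lambda P:np.array(P,float)/4+np.array([237,157])-.375
a=lambda d:np.degrees(np.arctan2(d[1],d[0])).round(1)
W=rays(C,w([(328.5,332.5),(167,332),(490,332),(328,178),(328,487)]),111);print(W.round(1).tolist(),np.linalg.norm(W[1]-W[2]),np.linalg.norm(W[3]-W[4]))
S=rays(C,w([(215,231),(297,308)]),111);print('stripe',a(S[0]-S[1]),a(S[0]-W[0]),np.linalg.norm(S[0]-W[0]))
D=ray(C,w([(157,361)])[0],80);print('dot',D,a(D-W[0]),np.linalg.norm((D-W[0])[:2]))
for p in([(220,105),(135,320)],[(240,80),(525,190)],[(535,215),(490,320)]):
    q=rays(C,w(p),80);print(a(q[1]-q[0]),q.round(1).tolist())
M=R.from_euler('xyz',o['tcp_rot']).as_matrix()
G=o['tool_pos']+M[:,0]*(o['tool_pos'][2]-106);print('axis at z106',G)
d=np.array([W[0][0]-G[0],W[0][1]-G[1],0]);print('shift',(M.T@d/10).round(3))
```

```text
[[480.3, -194.7, 111.0], [470.6, -168.0, 111.0], [490.2, -221.4, 111.0], [506.2, -185.1, 111.0], [452.6, -204.8, 111.0]] 56.874910830099736 57.162753809903485
stripe 65.5 66.9 26.83693994139119
dot [ 453.68852106 -168.07078166   80.        ] 135.0 37.65104714957139
177.5 [[506.2, -163.3, 80.0], [460.3, -161.3, 80.0]]
-91.1 [[511.9, -165.4, 80.0], [510.9, -223.5, 80.0]]
179.4 [[507.0, -227.2, 80.0], [484.4, -226.9, 80.0]]
axis at z106 [ 478.18781939 -194.37905485  106.01736076]
shift [-0.002  0.103 -0.187]
```

Seated: the jar edges are parallel to the bracket (about -1°) and centred within about 1 mm. The stripe at 66° and dot at 135° leave about 69° to turn. Re-gripping now.

arm_command --pt "1 0.05 -0.1 0 1" --pt "4 0.05 -0.1 0 1" --pt "7.5 0.05 -0.1 0 1" --pt "10.5 0.05 -0.1 0 1" --pt "12 0.05 -0.1 0 1" --pt "12.6 0.05 -0.1 0 1" --pt "12.6 0.05 -0.1 0 1" --pt "12.6 0.05 -0.1 0 1"

```text
time: 12.85
tool_pos: [481.3, -194.4, 264.6]
tcp_rot: [-0.213, 1.56, -3.004]
contact_force: [-0.3, 0.2, 0.8]
grip_width: 92.3
```

```bash
python3 st.py 481.2 -194.7 264.7
```

```text
t 12.85 pos [ 481.3 -194.4  264.6] F [-0.3  0.2  0.8] M [ 0.04 -0.04  0.01] w 92.3 yaw(y) -69.94 x [-0.0105 -0.0015 -0.9999] j [-0.53   0.491  1.722 -0.008  0.937  0.696]
move cm [-0.01  0.02  0.02]
```

arm_command --pt "0 0 0 0 0.6" --pt "0 0 0 0 0.3" --pt "0 0 0 0 0" --pt "0 0 0 0 0" --pt "0 0 0 0 0" --pt "0 0 0 0 0" --pt "0 0 0 0 0" --pt "0 0 0 0 0"

```text
time: 13.65
tool_pos: [481.3, -194.3, 264.7]
tcp_rot: [-0.233, 1.56, -3.024]
contact_force: [-0.5, 2.3, 2.9]
grip_width: 57.2
```

arm_command --pt "0 0 0 -3 0" --pt "0 0 0 -6 0" --pt "0 0 0 -10 0" --pt "0 0 0 -14 0" --pt "0 0 0 -18 0" --pt "0 0 0 -20 0" --pt "0 0 0 -20 0"

```text
time: 14.35
tool_pos: [481.4, -194.2, 264.9]
tcp_rot: [-0.597, 1.561, -3.039]
contact_force: [-1.0, 3.0, 3.9]
grip_width: 57.1
```

```bash
python3 st.py 481.2 -194.7 264.7;  python3 - <<'E'
from plant import bot
import cv2
cv2.imwrite('pics/w8.png',bot.capture('wrist')['frame'])
E
```

```text
t 14.35 pos [ 481.4 -194.2  264.9] F [-1.   3.   3.9] M [ 0.3   0.05 -0.16] w 57.1 yaw(y) -49.95 x [-0.0102 -0.001  -0.9999] j [-0.53   0.49   1.722 -0.007  0.937  0.347]
move cm [0.02 0.03 0.04]
```

View pics/w8.png

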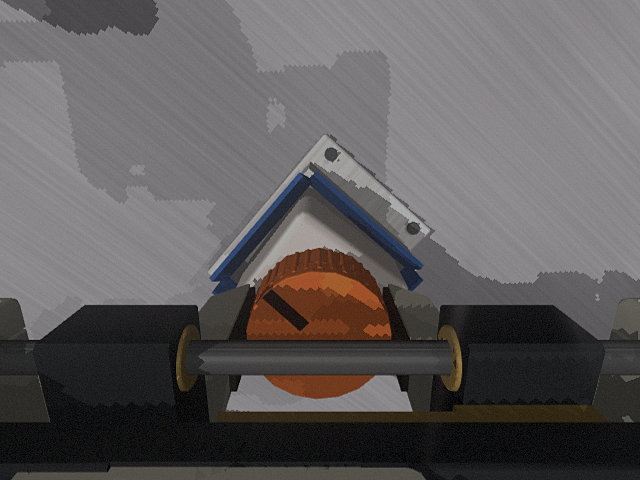

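The stripe stays fixed in the gripper view ((263,290)–(307,328)), so the cap is turning without slip while the jar stays square in the bracket.

arm_command --pt "0 0 0 -4 0" --pt "0 0 0 -8 0" --pt "0 0 0 -12 0" --pt "0 0 0 -16 0" --pt "0 0 0 -20 0" --pt "0 0 0 -24 0" --pt "0 0 0 -26 0" --pt "0 0 0 -26 0"

```text
time: 15.2
tool_pos: [481.2, -193.8, 265.2]
tcp_rot: [-1.127, 1.56, -3.117]
contact_force: [-1.9, 4.7, 6.7]
grip_width: 57.0
```

```bash
python3 st.py 481.2 -194.7 264.7;  python3 - <<'E'
from plant import bot
import cv2
f=bot.capture('wrist')['frame'];cv2.imwrite('pics/w9.png',f);cv2.imwrite('pics/w9c.png',cv2.resize(f[130:330,200:440],None,fx=3,fy=3,interpolation=cv2.INTER_CUBIC))
E
```

```text
t 15.2 pos [ 481.2 -193.8  265.2] F [-1.9  4.7  6.7] M [ 0.62  0.17 -0.2 ] w 57.0 yaw(y) -24.02 x [-1.060e-02 -3.000e-04 -9.999e-01] j [-0.529  0.49   1.722 -0.007  0.939 -0.106]
move cm [0.05 0.04 0.08]
```

View pics/w9c.png

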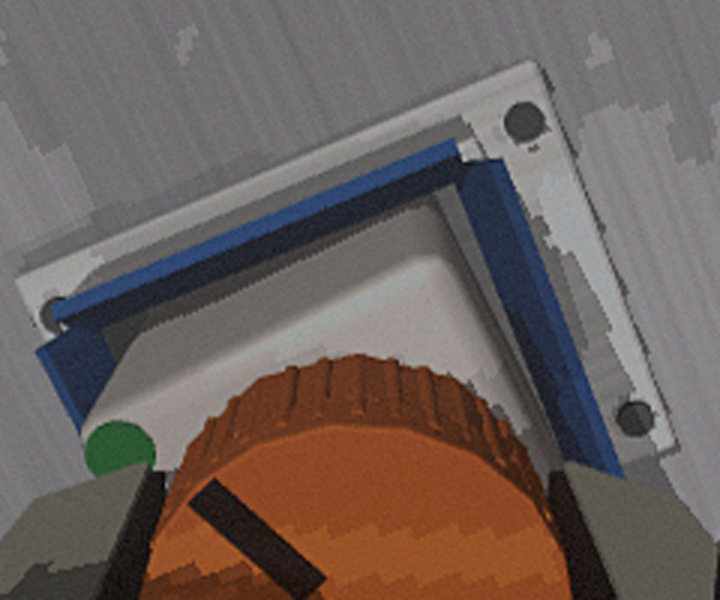

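The jar has turned a few degrees to take up the pocket slack. The dot is at crop (120,447). Measuring the relative angle.

```bash
cat > rel.py <<'E'
import sys,json
from plant import bot
from h import *
# usage: rel.py x0 y0 scale json{stripe,[dot],edges}
x0,y0,s=map(float,sys.argv[1:4]);P=json.loads(sys.argv[4]);zt=float(sys.argv[5]) if len(sys.argv)>5 else 111
o=bot.get_obs();c=bot.capture('wrist');C=cam(c,o)
w=lambda Q:np.array(Q,float)/s+np.array([x0,y0])-.5+.5/s
a=lambda d:np.degrees(np.arctan2(d[1],d[0])).round(1)
M=R.from_euler('xyz',o['tcp_rot']).as_matrix();G=o['tool_pos']+M[:,0]*(o['tool_pos'][2]-106);print('axis',G.round(1))
S=rays(C,w(P['stripe']),zt);print('stripe dir',a(S[0]-S[1]),'from axis',a(S[0]-G),np.linalg.norm((S[0]-G)[:2]))
if 'dot' in P:
    D=ray(C,w([P['dot']])[0],80);print('dot',D.round(1),a(D-G),np.linalg.norm((D-G)[:2]))
for e in P.get('edges',[]):
    q=rays(C,w(e),80);print('edge',a(q[1]-q[0]),q.round(1).tolist())
E
python3 rel.py 200 130 3 '{"stripe":[[202,490],[314,585]],"dot":[120,447],"edges":[[[110,395],[415,262]],[[440,275],[540,465]]]}'
```

```text
axis [ 479.5 -193.9  106. ]
stripe dir 112.2 from axis 111.1 25.42813887275363
dot [ 451.6 -169.9   80. ] 139.3 36.82318411094067
edge 0.4 [[454.2, -161.7, 80.0], [504.8, -161.3, 80.0]]
edge -86.0 [[507.4, -164.6, 80.0], [509.7, -198.8, 80.0]]
```

arm_command --pt "0 0 0 -4 0" --pt "0 0 0 -8 0" --pt "0 0 0 -12 0" --pt "0 0 0 -16 0" --pt "0 0 0 -19 0" --pt "0 0 0 -20 0" --pt "0 0 0 -20 0"

```text
time: 16.0
tool_pos: [481.0, -193.6, 266.3]
tcp_rot: [-1.48, 1.56, -3.122]
contact_force: [-4.1, 4.8, 13.0]
grip_width: 57.7
```

```bash
python3 st.py 481.2 -194.7 264.7;  python3 - <<'E'
from plant import bot
import cv2
f=bot.capture('wrist')['frame'];cv2.imwrite('pics/w10c.png',cv2.resize(f[130:330,200:440],None,fx=3,fy=3,interpolation=cv2.INTER_CUBIC))
E
```

```text
t 16.0 pos [ 481.  -193.6  266.3] F [-4.1  4.8 13. ] M [ 0.66  0.47 -0.07] w 57.7 yaw(y) -4.08 x [-1.070e-02 -2.000e-04 -9.999e-01] j [-0.529  0.488  1.722 -0.007  0.941 -0.454]
move cm [0.15 0.03 0.11]
```

View pics/w10c.png

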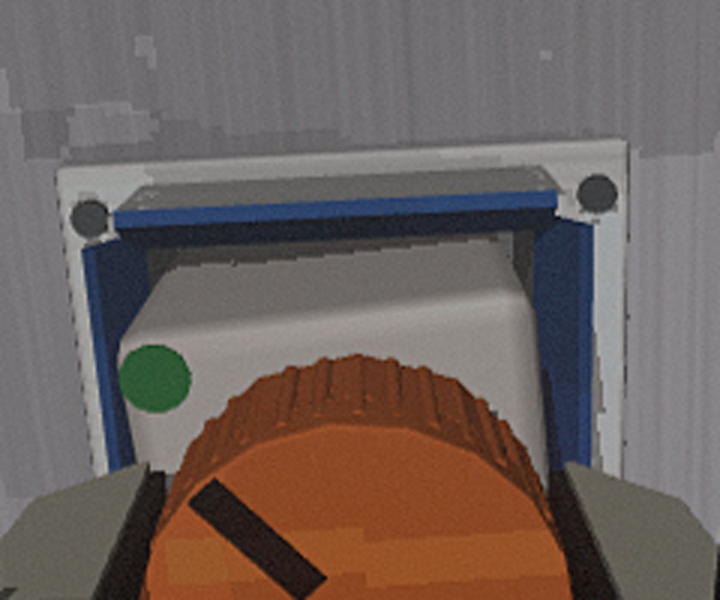

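```bash
python3 rel.py 200 130 3 '{"stripe":[[202,490],[314,585]],"dot":[155,378],"edges":[[[150,340],[520,293]],[[527,305],[545,460]]]}' 112
```

```text
axis [ 479.3 -193.6  106. ]
stripe dir 132.2 from axis 132.1 25.08727462388277
dot [ 451.3 -170.5   80. ] 140.4 36.30821010212426
edge 3.6 [[451.3, -164.4, 80.0], [507.1, -160.9, 80.0]]
edge -85.3 [[508.1, -162.8, 80.0], [510.2, -188.0, 80.0]]
```

About 7° left to best alignment. Torque has dropped and the cap has risen about 1.5 mm, so the threads are letting go.

arm_command --pt "0 0 0 -3 0" --pt "0 0 0 -6 0" --pt "0 0 0 -7 0" --pt "0 0 0 -7 0" --pt "0 0 0 -7 0"

```text
time: 16.6
tool_pos: [480.7, -193.5, 267.2]
tcp_rot: [-1.579, 1.56, -3.101]
contact_force: [-4.6, 4.6, 11.6]
grip_width: 57.1
```

```bash
python3 st.py 481.2 -194.7 264.7;  python3 - <<'E'
from plant import bot
import cv2
f=bot.capture('wrist')['frame'];cv2.imwrite('pics/w11c.png',cv2.resize(f[130:330,200:440],None,fx=3,fy=3,interpolation=cv2.INTER_CUBIC))
E
```

```text
t 16.6 pos [ 480.7 -193.5  267.2] F [-4.6  4.6 11.6] M [ 0.49  0.59 -0.11] w 57.1 yaw(y) 2.85 x [-1.090e-02 -4.000e-04 -9.999e-01] j [-0.529  0.486  1.722 -0.007  0.943 -0.574]
move cm [0.25 0.04 0.13]
```

View pics/w11c.png

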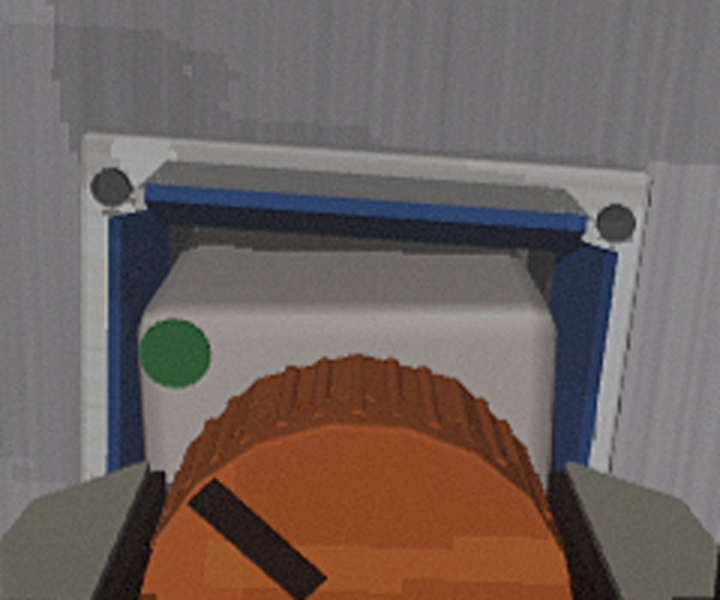

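```bash
python3 rel.py 200 130 3 '{"stripe":[[202,490],[314,585]],"dot":[175,353],"edges":[[[165,317],[535,318]],[[555,340],[553,470]],[[142,370],[147,470]]]}' 113
```

```text
axis [ 479.  -193.5  106. ]
stripe dir 139.2 from axis 139.4 25.01231537449095
dot [ 451.2 -170.3   80. ] 140.0 36.224506359023096
edge 2.9 [[449.7, -164.6, 80.0], [505.3, -161.8, 80.0]]
edge -85.1 [[508.7, -165.1, 80.0], [510.5, -186.4, 80.0]]
edge -87.6 [[446.2, -173.3, 80.0], [446.9, -189.9, 80.0]]
```

The stripe is at 139.3° and the dot at about 139.5°, so they're aligned. Lifting straight up slowly.

arm_command --pt "-0.2 0 0 0 0" --pt "-0.5 0 0 0 0" --pt "-0.8 -0.01 0 0 0" --pt "-1.1 -0.01 0 0 0" --pt "-1.4 -0.01 0 0 0" --pt "-1.4 -0.01 0 0 0"

```text
time: 17.3
tool_pos: [481.0, -193.7, 281.7]
tcp_rot: [-1.5, 1.561, -3.022]
contact_force: [0.7, 0.0, -1.7]
grip_width: 57.2
```

```bash
python3 st.py 481 -193.5 308.7;  python3 - <<'E'
from plant import bot
import cv2,numpy as np
f=bot.capture('wrist')['frame'];c=bot.capture('scene')['frame']
cv2.imwrite('pics/m12.png',np.hstack([cv2.resize(f[130:330,200:400],(400,400)),cv2.resize(c[120:220,180:280],(400,400),interpolation=cv2.INTER_CUBIC)]))
E
```

```text
t 17.3 pos [ 481.  -193.7  281.7] F [ 0.7  0.  -1.7] M [ 0.05 -0.11  0.02] w 57.2 yaw(y) 2.84 x [-0.0098 -0.0012 -1.    ] j [-0.529  0.466  1.707 -0.007  0.977 -0.575]
move cm [-2.7  -0.03 -0.01]
```

View pics/m12.png

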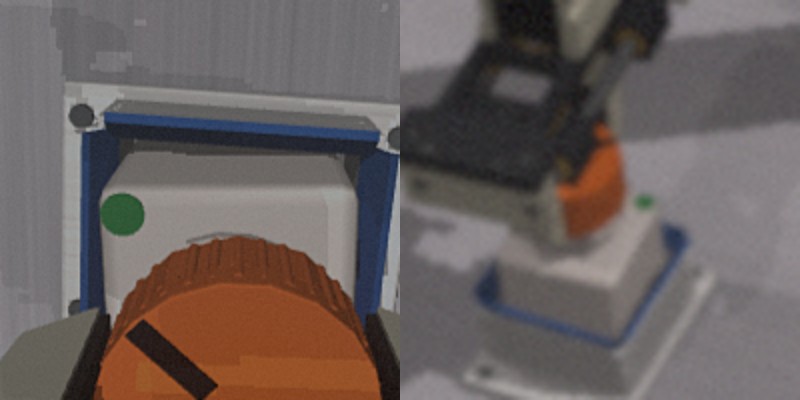

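The force is now about the cap's weight alone and the jar stays in the bracket. Raising to the final height.

arm_command --pt "-0.4 0 0 0 0" --pt "-1 0 0 0 0" --pt "-1.6 -0.02 0 0 0" --pt "-2.2 -0.03 0 0 0" --pt "-2.6 -0.03 0 0 0" --pt "-2.7 -0.03 0 0 0" --pt "-2.7 -0.03 0 0 0" --pt "-2.7 -0.03 0 0 0"

```text
time: 18.2
tool_pos: [480.7, -193.5, 308.1]
tcp_rot: [-1.574, 1.56, -3.095]
contact_force: [0.4, 0.8, -1.0]
grip_width: 57.1
```

```bash
python3 st.py 481 -193.5 308.7;  python3 - <<'E'
from plant import bot
import cv2,numpy as np
f=bot.capture('wrist')['frame'];c=bot.capture('scene')['frame'];t=bot.capture('top')['frame']
cv2.imwrite('pics/m13.png',np.hstack([cv2.resize(f[130:330,200:400],(400,400)),cv2.resize(c[120:220,180:280],(400,400),interpolation=cv2.INTER_CUBIC)]))
cv2.imwrite('pics/t13.png',t)
cv2.imwrite('pics/w13c.png',cv2.resize(f[130:330,200:440],None,fx=3,fy=3,interpolation=cv2.INTER_CUBIC))
E
```

```text
t 18.2 pos [ 480.7 -193.5  308.1] F [ 0.4  0.8 -1. ] M [ 0.   -0.11 -0.  ] w 57.1 yaw(y) 2.84 x [-1.090e-02 -5.000e-04 -9.999e-01] j [-0.529  0.432  1.677 -0.007  1.042 -0.575]
move cm [-0.06  0.02  0.  ]
```

View pics/m13.png

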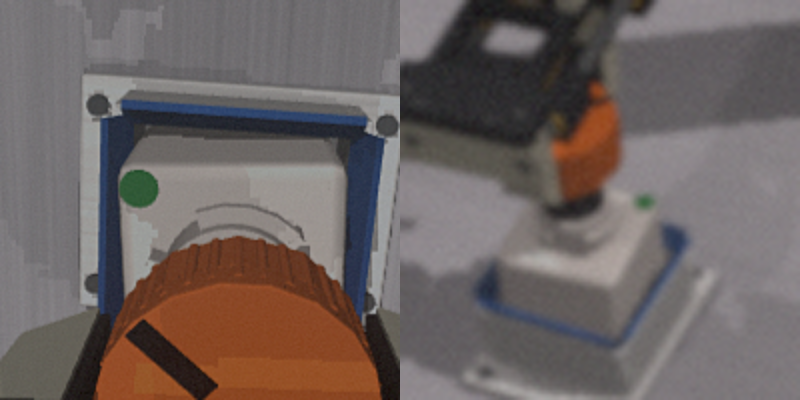

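View pics/w13c.png

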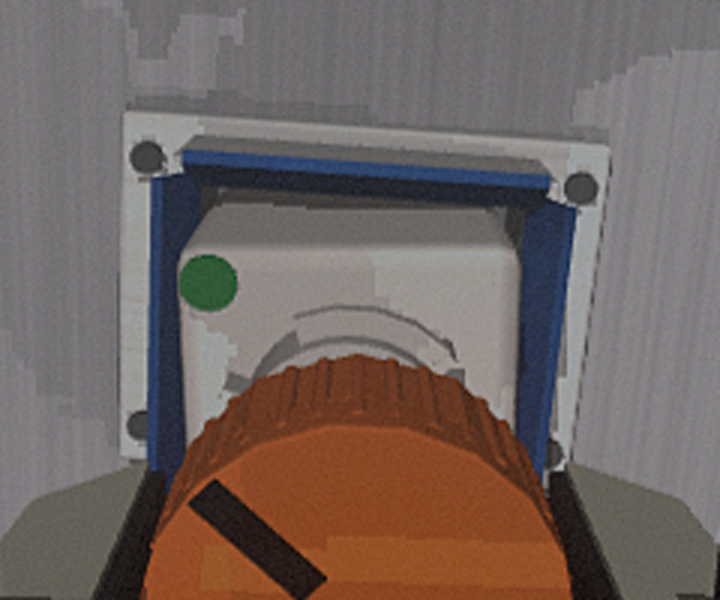

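View pics/t13.png

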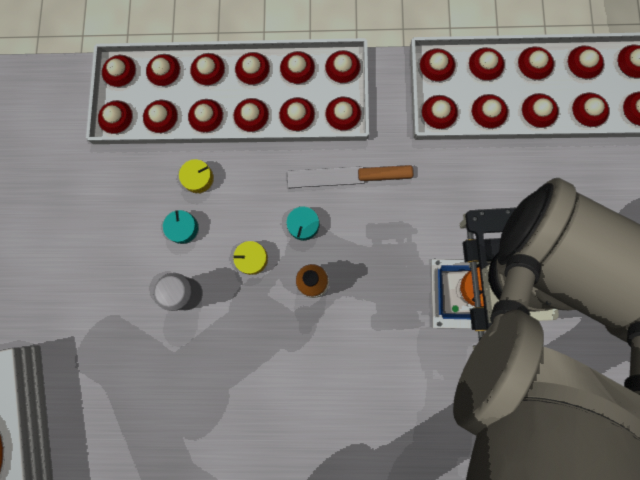

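The cap hangs about 29 mm above the mouth. The other objects are at their original top-view pixels (shaker (172,292), bottle (312,280), spatula (350,175)). One last numeric check of stripe, dot and jar.

```bash
python3 rel.py 200 130 3 '{"stripe":[[202,490],[314,585]],"dot":[209,283],"edges":[[[200,247],[505,252]],[[519,275],[515,430]],[[181,300],[185,430]]]}' 155
```

```text
axis [ 478.6 -193.6  106. ]
stripe dir 139.2 from axis 137.5 24.934987292841935
dot [ 451. -170.   80.] 139.4 36.29716280818975
edge 2.0 [[449.2, -163.2, 80.0], [505.4, -161.2, 80.0]]
edge -86.2 [[508.4, -165.4, 80.0], [510.4, -196.2, 80.0]]
edge -88.0 [[445.8, -173.5, 80.0], [446.7, -199.6, 80.0]]
```

```bash
python3 -c "
from plant import bot
print(bot.close_job())"; python3 st.py
```

```text
the job is handed in; nothing more can be done
None
the job is handed in; nothing more can be done
```

The job is done and handed in at about 18.5 s. I carried the jar by its cap into the bracket and set it on the pocket floor. I then re-gripped the cap centred, turned it about 73° anticlockwise (including about 3–5° of jar slack in the pocket), and lifted it straight up, still held.

- **Alignment:** the stripe points at about 139° (137.5–139.2° by two readings) and the dot is at 139.4°, so they agree to within about 2°.
- **Threads letting go:** on the last turns the torque fell and the cap rose about 2 mm. Once lifted, the wrist carried only about the cap's weight (1 to 2 N).
- **Final height:** the cap's lower edge is about 29 mm above the mouth. This comes from the arm's height readings and assumes the cap did not slip in the grip.
- **Jar seating:** the jar touched down within 0.1 mm of the expected height. After the lift its edges and dot had not moved.
- **Other objects:** the shaker, bottle and spatula are at their original pixels in the top view.

**Not perfect:**
- **Tool tilt:** the tool kept a lean of about 0.6°, picked up when a move started before the arm had settled. One attempt to remove it failed.
- **Camera disagreement:** the cameras differed by 2–3 mm on the bracket, so I went by the wrist view.

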